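# Pull down the hutch flap with the hook pole and set the tray on its slope

### The job

Take the wooden hook pole from its rest, hook it into the steel eye at the top of the hutch's upright flap and swing the flap down with it until the flap hangs fully open as a sloped stand; do not open the flap with the gripper itself. Put the pole back into its rest, lying in both saddles with its hook down, and set the grey ceramic tray gently and wholly on the sloped flap, flat on it with a long side flush against the bottom lip. Do not disturb the bench block, the blower or the clear cover.

Things in the scene. Friction and masses are not known exactly. Their poses are not given: they have to be found in the camera images.
- hutch: Fixed oak desk hutch 160 deep (x), 260 wide (y), 325 high. Origin: desk level, middle of its front face, straight below the flap's hinge; +x into the hutch, z up. Closed box with two dummy drawer fronts up to 150 mm; above it two sides and a top board (310 to 325 high, front edge 30 behind the front face), no back. The flap closes the upper front opening.
- flap (a joint): Flap hinge, rad: 0 = closed upright; grows as the top swings out to hutch -x and down; 1.57 level; 2.0 = stop, fully open, sloping down 0.43 rad to hutch -x. Starts at 0 to 0.12. Stiff and damped: under 0.75 rad it stays where left (about 1.5 N at the eye moves it); past about 0.95 it sinks by itself to the stop in a few seconds.
- hinge (a point): Middle of the flap's hinge line, which runs along hutch y at the front face (hutch x = 0), 150 mm above the desk; turns with the flap, axes as of the eye. The flap is a panel 222 wide, 140 from hinge to free edge, 12 thick (outer face through the hinge line), about 0.35 kg.
- eye (a point): Centre of the opening of a level D-shaped steel staple (7 mm round bar) on the flap's outer face by its top edge; opening 37 out from the face, 34 wide. 19 mm out from the face, 135 from the hinge line; 285 above the desk when closed, free from above. Turns with the flap; closed its axes are the hutch's: x inwards, z from hinge to free edge, through the opening.
- lip (a point): Foot of the lip, middle of the flap's inner face (on top when open; smooth lacquer, friction 0.2, things slide down it). The lip runs along the whole free edge, 8 thick, standing 14 out of the inner face. The point is 132 mm from the hinge line and 12 mm inwards of the outer face. Axes as of the eye: open, x is the slope's upward normal, z runs down the slope.
- pole: Loose hook pole, 0.12 kg, 200 long: dark wooden handle 120 long (x -62 to 58), 16 wide, 18 high, then an 8 mm steel rod at the handle's mid height on to x = 134, where it bends down square into an 8 mm finger. Origin: handle's underside, near its middle; x towards the hook, z up, finger to -z. Starts in the rest, finger down.
- hook_tip (a point): Lowest point of the pole's finger: 134 mm ahead of the pole's origin and 34 mm below it (43 mm below the rod's axis).
- rest: Fixed wooden pole rest: base 130 x 60 x 8, two saddles at x = +-45 (12 thick), seats 50 mm above the desk, 30 wide between cheeks 14 high. Origin: desk level under its middle, x along the pole. The pole starts pointing to +x, parallel to it, its origin 50 mm above the rest's origin within 4 mm; fingers fit between the saddles.
- tray: Loose grey ceramic tray, about 0.3 kg, 96 (x) x 120 (y), rim 14 high, floor 6 thick; a grip rib 56 long (x), 14 thick (y) stands in the middle, its top 48 mm above the underside. Origin: centre of the underside, z up. The same either way round. Starts on the desk.
- block: Steel bench block 70 x 70 x 28, bystander; origin at the centre of its underside.
- blower: Orange silicone blower standing nozzle up, 72 diameter, 130 high, bystander; origin at the centre of its underside.
- cover: Clear acrylic movement cover with a knob, 90 diameter, 78 high, bystander; origin at the centre of its underside.
Mind the look-alikes: they are no part of the job. Leave any blue or turquoise look-alike of the tray alone.

How it is judged:
On the way, in this order (a step that is already met when the one before it is completed fails the run):
1. the hook's finger is down in the eye while the flap is still up (x of hook_tip in the frame of eye between -0.03 and 0.025 m and y of hook_tip in the frame of eye between -0.02 and 0.02 m and z of hook_tip in the frame of eye between -0.045 and -0.003 m and value of joint flap below 0.4 rad), for 0.1 s.
2. the flap is pulled out past 0.7 rad with the hook still in the eye (value of joint flap above 0.7 rad and distance between hook_tip and eye below 0.05 m).
3. the flap is down at its stop (value of joint flap above 1.93 rad), for 0.2 s.
At the end, for the whole second after the job is handed in: Flap at its stop (over 1.93 rad). Pole still in its rest, finger down, within 25 mm lengthwise, 12 mm sideways, 0.15 rad. Tray still and upright, flat on the flap (5 mm, 0.08 rad), a long side within 6 mm of the lip and parallel (0.08 rad), at most 52 mm off the middle: no overhang (value of joint flap above 1.93 rad and x of pole in the frame of rest between -0.025 and 0.025 m and y of pole in the frame of rest between -0.012 and 0.012 m and z of pole in the frame of rest between 0.044 and 0.056 m and angle between the x axis of pole and the x axis of rest, either way round below 0.15 rad and angle between pole's own z axis and vertical below 0.15 rad and linear speed of each of pole, tray below 0.02 m/s and x of tray in the frame of lip between -0.004 and 0.005 m and z of tray in the frame of lip between -0.054 and -0.044 m and y of tray in the frame of lip between -0.052 and 0.052 m and angle between the z axis of tray and the x axis of lip, either way round below 0.08 rad and angle between the x axis of tray and the z axis of lip, either way round below 0.08 rad and angle between tray's own z axis and vertical below 0.7 rad); the robot touches nothing.
It fails at once if the gripper's fingers press on the hutch or its flap (over 2 N) before the flap is down (value of joint flap below 1.8 rad and contact force between the fingers and hutch above 2 N).
It fails at once if the arm presses on the hutch or its flap (over 2 N) before the flap is down (value of joint flap below 1.8 rad and contact force between the arm and hutch above 2 N).
It fails at once if the tray is dropped or banged onto the hutch (over 40 N) (contact force between tray and hutch above 40 N).
It fails at once if the block, blower or cover is moved by more than 30 mm (distance of any of block, blower, cover from where it was at the start of the episode above 0.03 m).
It also fails if it takes over 67 s, if anything falls off the work surface, if the arm or the gripper's body presses on something with over 40 N, if the wrist force passes 120 N, or if a joint passes its speed limit or range.

### The arm

A 7-joint arm with a two-finger parallel gripper is mounted at the origin on the work surface. World frame = base frame: x ahead of the robot, y to its left, z up, the work surface at z = 0. Lengths are in m, angles in rad, forces in N, time in s.
With the tool pointing down it reaches from about 0.4 to 0.85 m from the base axis. Payload 10.4 kg.
Tool frame: the origin (TCP) lies on the mounting face of the last link; the fingertips stand r.tips_ahead ahead of it and the grasp point (between the pads) lies 164 mm ahead of it (r.tips_ahead is the distance from the TCP to the fingertips, in m); z points along the fingers, y is the line along which they close (so a half turn about z gives the same grasp; the last joint's range is limited). The gripper opens to 87 mm and grips with 3 to 60 N. Pads are 19 mm wide; open, the fingers measure 117 mm over their backs; the gripper's body (75 mm by 190 mm) begins 51 mm behind the grasp point.
Start: joints at [-1.201, 0.332, -0.065, 1.46, 0.022, 1.35, -0.088], TCP at [0.239, 0.577, 0.405] pointing down, gripper open.
Joint ranges: [-2.6, 2.6], [-0.5, 2.12], [-1.47, 1.34], [0.16, 2.42], [-1.27, 4.41], [0.06, 2.06], [-2.6, 2.6]. Speed limits (rad/s): [2.22, 2.22, 2.79, 2.79, 3.14, 3.14, 3.14].

### API

Orientations are given as a unit quaternion [x, y, z, w].
In Python, from bench import telemetry, imaging, job, r gives the robot as it stands.
- The arm moves only by the tool move_arm, never from a script. Its argument "steps" is a list of rows, each an object of numbers: "dx", "dy", "dz": the shift along the tool's x, y, z in cm; "spin": the turn about the tool's z in rad. In form: [{"dx": .., "dy": .., "dz": .., "spin": ..}, ...]. A call has 1 to 12 rows; each row shifts and turns the commanded pose from where the row before left it, along the tool's axes as they then stand; what a row does not reach is not made up. A row lasts 1/10 s, in which the tool goes at most 50 mm and 8.59 degrees, less where a joint would pass 70% of its speed; a pose out of reach is approached as far as the arm can. A call with a gripper value outside its range is refused whole. "claw" is the finger opening in cm, from 0 to 8.7, set as the call begins (left out, the last holds). The fingers move at their own pace and stop on an object; "squeeze" is the grip in N (left out, the last holds). Time passes only in rows, so rows that do not move let the fingers close. It gives the time, the measured TCP pose, the force, the opening and the grip force at its end, in the units of the state.
- telemetry.read_state(): the state, without advancing time (a new reading comes with each control period).
- imaging.camera(name): name is "scene" or "top"; returns a dict with "img" (420x560x3 uint8, red, green, blue), "camera_matrix" (3x3 intrinsics, pixels), "D" ([k1, k2, p1, p2, k3] as OpenCV has them; the pictures are not rectified), "R" (3x3) and "t" (3): a world point X has camera coordinates R X + t. Camera axes: x right, y down, z forward; pixel columns grow to the right and rows downward; lengths in m; the calibration is good to about 2 mm. A picture is of the moment at which its call begins. There is no depth.
- job.close_job(): hands the job in; it is judged then, once.
The state is a dict: "time": time; "joint_positions": joint angles; "joint_vel": joint speeds; "joint_torque": joint torques, N m; "ee_pos": TCP position; "eef_rot": TCP orientation; "ft_force": force on the tool from outside, world axes, zero at the start; "torque": the same for the moment, N m; "width": finger opening in m; "grip_force": force on a finger pad.
Only numpy, scipy, OpenCV 4.12 (cv2) and the standard library are available. Lean on these libraries where they do the work, as an engineer would, in place of code of your own. Each camera call takes 0.05 s, during which the arm holds its last target. There are 200 camera calls.

## Working session

There is one attempt and no reset: what is moved stays moved. The work goes in short steps, Python scripts to look and compute and a tool call to move; the robot and the scene stay as the last step left them, time stands still between calls to the robot, and variables do not carry over. Pictures are saved under pics/ and viewed, at most 10 in all, crops included, and the job is handed in when it is done.

Besides the shell and the picture viewer there is one more tool, called after "Request:" as name(argument=value, ...), one argument or row to a line, values as JSON. move_arm: Moves the arm, as the interface text tells. Its arguments: {"type":"object","properties":{"steps":{"type":"array","items":{"type":"object","properties":{"dx":{"type":"number"},"dy":{"type":"number"},"dz":{"type":"number"},"spin":{"type":"number"}}}},"claw":{"type":"number"},"squeeze":{"type":"number"}},"required":["steps"]}

```bash
mkdir -p pics
python3 - <<'E'
from bench import telemetry, imaging, job, r
import cv2,numpy as np
print(telemetry.read_state()); print(r.tips_ahead)
for n in ("scene","top"):
    c=imaging.camera(n); cv2.imwrite(f"pics/{n}0.png",cv2.resize(c["img"][:,:,::-1],(800,600),interpolation=cv2.INTER_CUBIC))
    print(n,c["camera_matrix"],c["D"],c["R"],c["t"], -np.array(c["R"]).T@np.array(c["t"]))
E
```

```text
{'time': 0.0, 'joint_positions': array([-1.20059833,  0.33290137, -0.06467035,  1.46096369,  0.02156607,
        1.34991639, -0.08849919]), 'joint_vel': array([-2.99498141e-04, -7.20707716e-05, -1.52172681e-03,  1.66737774e-03,
        5.42697317e-04,  4.64891233e-04,  6.01388255e-04]), 'joint_torque': array([ 4.55704894e-04, -6.23269701e+01,  2.45800603e-02, -3.89893091e+01,
       -6.14716206e-02,  4.00212896e-02,  1.17663681e-04]), 'ee_pos': array([0.23918764, 0.57727564, 0.40392456]), 'eef_rot': array([ 1.95145258e-01,  9.80774067e-01, -7.37370765e-04, -1.22761511e-04]), 'ft_force': array([-0.17540433, -0.15800849, -0.51156325]), 'torque': array([0.00393482, 0.06407809, 0.05839816]), 'grip_force': 0.0, 'width': 0.08701477159203651}
0.1822
scene [[487.38087515   0.         276.72208976]
 [  0.         487.38087515 212.38178619]
 [  0.           0.           1.        ]] [-0.0002688  0.         0.         0.         0.       ] [[-0.66717053  0.74489287 -0.0042545 ]
 [ 0.59710952  0.53137476 -0.60091687]
 [-0.44535796 -0.40345443 -0.7993002 ]] [ 0.36481685 -0.19579078  2.1215165 ] [1.30513785 0.68822403 1.5796267 ]
top [[527.73813408   0.         279.27553607]
 [  0.         527.73813408 213.51479693]
 [  0.           0.           1.        ]] [-0.11409813  0.          0.          0.          0.        ] [[ 0.00931929 -0.99992602 -0.0078165 ]
 [-0.99199733 -0.00826053 -0.12598831]
 [ 0.12591442  0.00892807 -0.99200093]] [0.01682877 0.53193963 1.53001514] [0.33487489 0.00756155 1.58492617]
```

View pics/scene0.png

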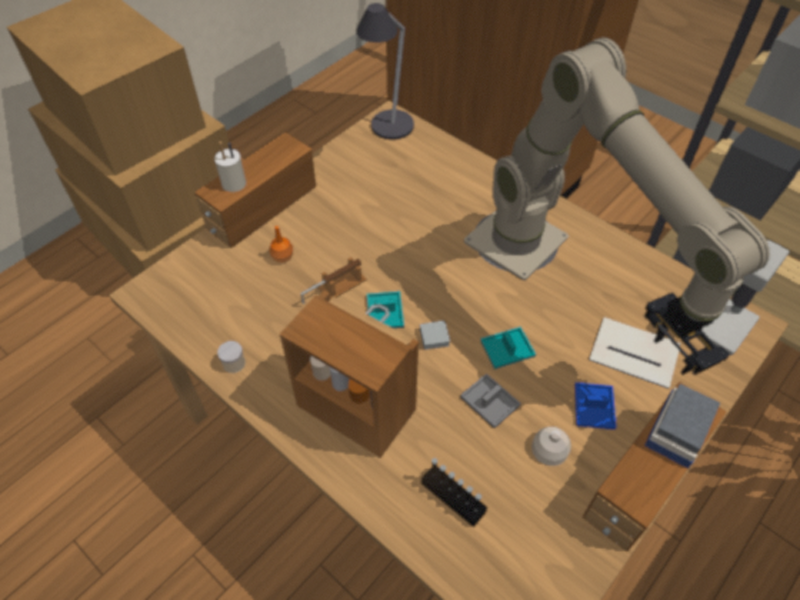

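View pics/top0.png

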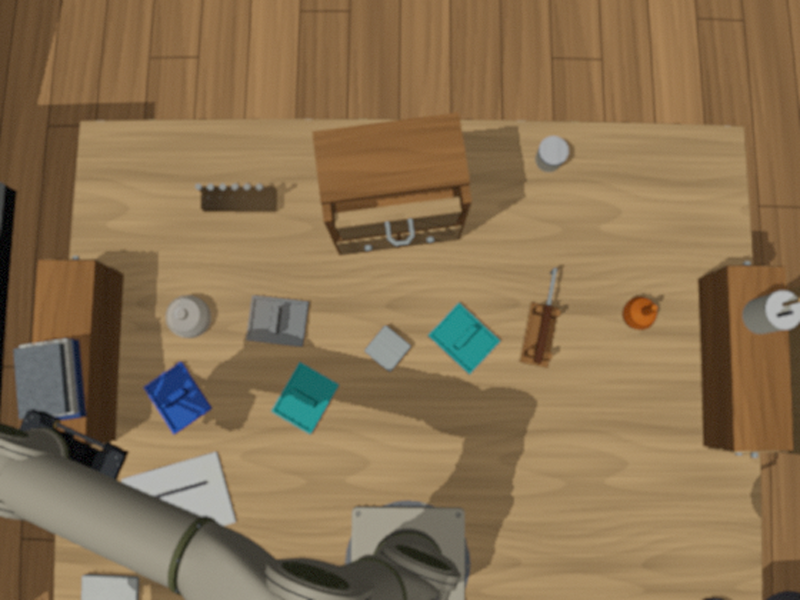

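The top view shows the grey tray at (278,320) and the pole in its rest at (545,320) with the hook up at (557,270). The hutch eye is at (400,232), facing the robot.

Tray candidates in the top view are turquoise (465,337), turquoise (305,397), blue (178,397) and grey (278,320). The grey one matches. The steel block is at (388,348), and the only pole is at (545,320). I'll check these in enlarged crops.

```bash
cat > h.py <<'E'
import numpy as np,cv2
from bench import telemetry, imaging, job, r
from scipy.spatial.transform import Rotation as Rot
def crop(n,name,x0,y0,w,h,s,c=None):
    c=c or imaging.camera(n); i=c["img"][y0:y0+h,x0:x0+w,::-1]
    cv2.imwrite(f"pics/{name}.png",cv2.resize(i,None,fx=s,fy=s,interpolation=cv2.INTER_CUBIC)); return c
CAM=None
def cams():
    global CAM
    if CAM is None:
        import pickle,os
        if not os.path.exists("cal.pkl"): pickle.dump({n:{k:np.array(v) for k,v in imaging.camera(n).items() if k!="img"} for n in("scene","top")},open("cal.pkl","wb"))
        CAM=pickle.load(open("cal.pkl","rb"))
    return CAM
def ray(n,p):
    c=cams()[n]; u=cv2.undistortPoints(np.array([[p]],float),c["camera_matrix"],c["D"])[0,0]
    R=c["R"]; return -R.T@c["t"].ravel(), R.T@np.array([*u,1.])
def onz(n,p,z):
    o,d=ray(n,p); return o+d*(z-o[2])/d[2]
def tri(ps,pt):
    o1,d1=ray("scene",ps);o2,d2=ray("top",pt)
    A=np.c_[d1,-d2]; s=np.linalg.lstsq(A,o2-o1,rcond=None)[0]
    a,b=o1+d1*s[0],o2+d2*s[1]; return (a+b)/2,np.linalg.norm(a-b)
def proj(n,X):
    c=cams()[n]; return cv2.projectPoints(np.atleast_2d(np.array(X,float)),cv2.Rodrigues(c["R"])[0],c["t"],c["camera_matrix"],c["D"])[0][:,0]
E
python3 -c "
from h import *
crop('top','t1',165,85,235,176,3.4); crop('scene','s1',195,170,190,142,4.2); cams()"
```

```text
(no output)
```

View pics/t1.png

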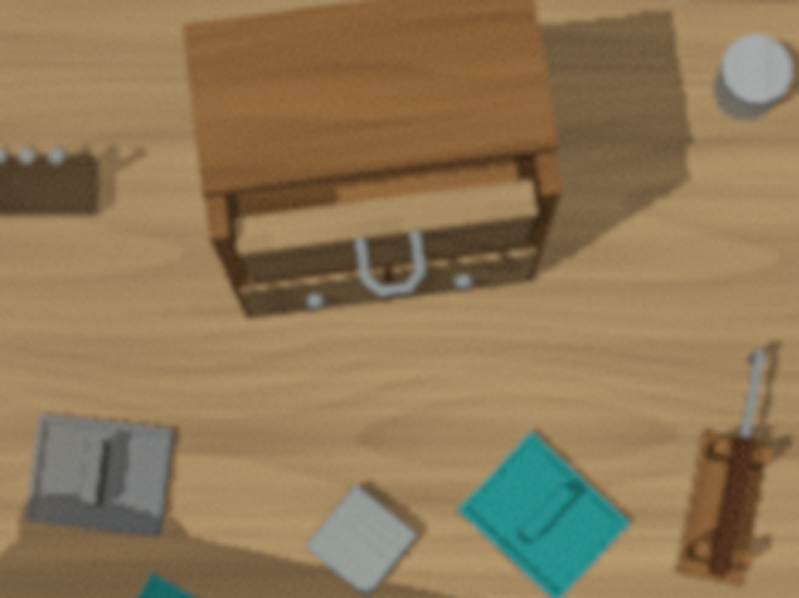

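View pics/s1.png

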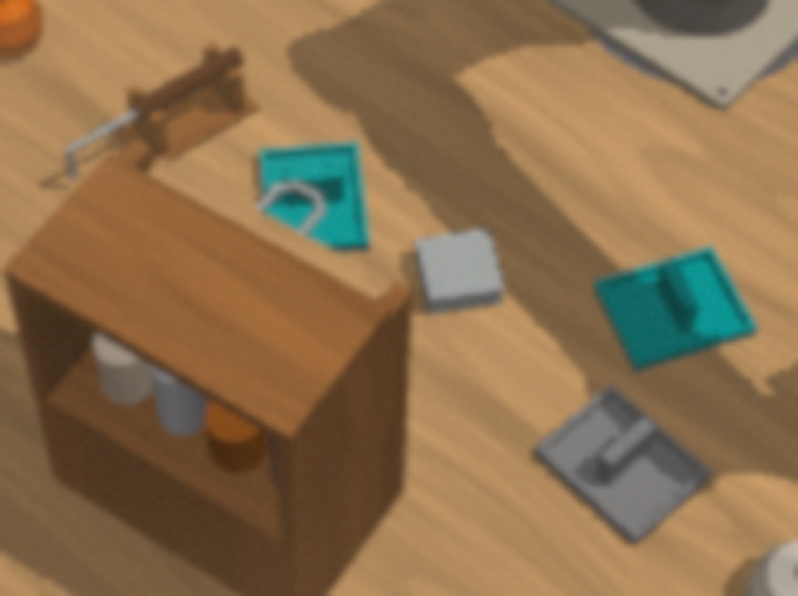

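Top crop: the eye's outer bar runs (382,291)–(408,288). The pole handle runs (722,575) to (746,438), with the hook corner at (760,352). Tray corners are (42,413), (176,428), (160,534) and (27,520), with its rib along image-vertical near (95,470).

Scene crop: the hook tip is at (72,176), the eye bar at (297,185)–(322,200), and the grey tray rib top runs (605,462)–(648,425).

```bash
cat >> h.py <<'E'
T=lambda u,v:((u+.5)/3.4-.5+165,(v+.5)/3.4-.5+85)
S=lambda u,v:((u+.5)/4.2-.5+195,(v+.5)/4.2-.5+170)
E
python3 - <<'E'
from h import *
np.set_printoptions(precision=4,suppress=True)
for k,s,t in [("hook corner",(70,152),(760,352)),("handle front",(137,107),(746,438)),("handle back",(237,53),(722,575)),
 ("eye+y",(322,200),(382,291)),("eye-y",(297,185),(408,288)),("tray1",(612,390),(176,428)),("trayc2",(710,472),(27+15-15,520)),("tray far",(635,543),(42,413)),("tray4",(537,453),(176,428)),("tray nearR",(612,390),(160,534)),("ribA",(605,462),(100,440)),("ribB",(648,425),(95,500)),("board +y",(297,430),(187,25)),]:
    print(k,*tri(S(*s),T(*t)))
for p in [(247,317),(532,278)]: print("hutch front z0",onz("top",T(*p),0))
for p in [(205,192),(555,150)]: print("board front z.325",onz("top",T(*p),.325))
for p in [(42,413),(176,428),(160,534),(27,520)]: print("tray z.014",onz("top",T(*p),.014))
E
```

```text
hook corner [ 0.6055 -0.2971  0.0572] 0.0042419177640612895
handle front [ 0.5295 -0.2825  0.066 ] 0.002942566358256798
handle back [ 0.4129 -0.2621  0.0585] 0.001924985472380978
eye+y [0.6088 0.0287 0.2786] 0.006411335560660274
eye-y [0.6118 0.0076 0.282 ] 0.0020420980438826427
tray1 [0.5135 0.2282 0.0985] 0.06577291556676411
trayc2 [0.4582 0.3428 0.0121] 0.0024285704428249548
tray far [0.554  0.3339 0.0081] 0.0036829534290168065
tray4 [0.5409 0.2153 0.0047] 0.007427739138909317
tray nearR [0.4466 0.2264 0.0061] 0.005730929792184256
ribA [0.5259 0.2758 0.0406] 0.004672345297238349
ribB [0.4727 0.28   0.0395] 0.00744211645425176
board +y [0.796  0.1741 0.3283] 0.008995643918637683
hutch front z0 [0.6449 0.1513 0.    ]
hutch front z0 [ 0.6827 -0.1051  0.    ]
board front z.325 [0.6732 0.1542 0.325 ]
board front z.325 [ 0.7064 -0.0989  0.325 ]
tray z.014 [0.5542 0.3312 0.014 ]
tray z.014 [0.5418 0.211  0.014 ]
tray z.014 [0.4476 0.2229 0.014 ]
tray z.014 [0.4587 0.3414 0.014 ]
```

Estimated poses from the measurements:

| Item | Position (m) | Yaw (rad) |
|---|---|---|
| Hutch | (.662, .023) | 0.138 |
| Eye | (.631, .020, .283) | – |
| Pole | (.473, -.273) | -0.177 |
| Tray | about (.501, .277) | about 0.1 |

I'll set out for the pole and grip it about 18 mm ahead of its origin.

Request:
move_arm(
  steps=[
    {"spin": -0.108},
    {"spin": -0.108},
    {"dx": -1.8, "dy": -3.6, "dz": 0.4},
    {"dx": -1.8, "dy": -3.6, "dz": 0.4},
    {"dx": -1.8, "dy": -3.6, "dz": 0.4},
    {"dx": -1.8, "dy": -3.6, "dz": 0.4},
    {"dx": -1.8, "dy": -3.6, "dz": 0.4},
    {"dx": -1.8, "dy": -3.6, "dz": 0.4},
    {"dx": -1.8, "dy": -3.6, "dz": 0.4},
    {"dx": -1.8, "dy": -3.6, "dz": 0.4},
    {"dx": -1.8, "dy": -3.6, "dz": 0.4},
    {"dx": -1.8, "dy": -3.6, "dz": 0.4},
  ],
  claw=5,
)

```text
$.steps[0]: bad value
```

Request:
move_arm(
  steps=[
    {"dx": -1.8, "dy": -3.6, "dz": 0.4},
    {"dx": -1.8, "dy": -3.6, "dz": 0.4},
    {"dx": -1.8, "dy": -3.6, "dz": 0.4},
    {"dx": -1.8, "dy": -3.6, "dz": 0.4},
    {"dx": -1.8, "dy": -3.6, "dz": 0.4},
    {"dx": -1.8, "dy": -3.6, "dz": 0.4},
    {"dx": -1.8, "dy": -3.6, "dz": 0.4},
    {"dx": -1.8, "dy": -3.6, "dz": 0.4},
    {"dx": -1.8, "dy": -3.6, "dz": 0.4},
    {"dx": -1.8, "dy": -3.6, "dz": 0.4},
    {"dx": -1.8, "dy": -3.6, "dz": 0.4},
    {"dz": 0},
  ],
)

```text
$.steps[0]: bad value
```

```bash
cat >> h.py <<'E'
def plan(x,y,z,ya=None):
    "target TCP xyz and world angle of tool y; prints spin, then shift in cm in the axes after the spin"
    s=telemetry.read_state(); M=Rot.from_quat(s["eef_rot"]).as_matrix(); a=np.arctan2(M[1,1],M[0,1])
    ya=a if ya is None else ya; d=np.array([x,y,z])-s["ee_pos"]
    Y=np.array([np.cos(ya),np.sin(ya)]);X=np.array([-Y[1],Y[0]])
    print("t%.2f tcp"%s["time"],s["ee_pos"].round(4),"ya %.3f tilt %.3f spin %.3f"%(a,np.arccos(-M[2,2]),-(ya-a)),"dx %.2f dy %.2f dz %.2f"%(100*X@d[:2],100*Y@d[:2],-100*d[2]),"F",s["ft_force"].round(1),"w",s["width"].round(4),"g",s["grip_force"].round(1))
E
python3 - <<'E'
from h import *
plan(.4907,-.2759,.059+.164,1.394)
E
```

```text
Traceback (most recent call last):
  File "h.py", line 33, in plan
    print("t%.2f tcp"%s["time"],s["ee_pos"].round(4),"ya %.3f tilt %.3f spin %.3f"%(a,np.arccos(-M[2,2]),-(ya-a)),"dx %.2f dy %.2f dz %.2f"%(100*X@d[:2],100*Y@d[:2],-100*d[2]),"F",s["ft_force"].round(1),"w",s["width"].round(4),"g",s["grip_force"].round(1))
                                                                                                                                                                                                               ^^^^^^^^^^^^^^^^
AttributeError: 'float' object has no attribute 'round'
```

The move calls were refused because each row needs all four numbers.

```bash
sed -i 's/s\["width"\].round(4)/round(s["width"],4)/; s/s\["grip_force"\].round(1)/round(s["grip_force"],1)/' h.py
```

Request:
move_arm(
  steps=[
    {"dx": 0, "dy": 0, "dz": 0, "spin": -0.108},
    {"dx": 0, "dy": 0, "dz": 0, "spin": -0.108},
    {"dx": -1.8, "dy": -3.6, "dz": 0.4, "spin": 0},
    {"dx": -1.8, "dy": -3.6, "dz": 0.4, "spin": 0},
    {"dx": -1.8, "dy": -3.6, "dz": 0.4, "spin": 0},
    {"dx": -1.8, "dy": -3.6, "dz": 0.4, "spin": 0},
    {"dx": -1.8, "dy": -3.6, "dz": 0.4, "spin": 0},
    {"dx": -1.8, "dy": -3.6, "dz": 0.4, "spin": 0},
    {"dx": -1.8, "dy": -3.6, "dz": 0.4, "spin": 0},
    {"dx": -1.8, "dy": -3.6, "dz": 0.4, "spin": 0},
    {"dx": -1.8, "dy": -3.6, "dz": 0.4, "spin": 0},
    {"dx": -1.8, "dy": -3.6, "dz": 0.4, "spin": 0},
  ],
  claw=5,
  squeeze=40,
)

```text
time: 1.5
ee_pos: [0.3532, 0.1897, 0.3647]
eef_rot: [0.088, 0.996, 0.0, 0.0]
ft_force: [0.9, -0.2, -0.3]
width: 0.0497
grip_force: 0.0
```

Request:
move_arm(
  steps=[
    {"dx": -1.8, "dy": -3.6, "dz": 0.4, "spin": 0},
    {"dx": -1.8, "dy": -3.6, "dz": 0.4, "spin": 0},
    {"dx": -1.8, "dy": -3.6, "dz": 0.4, "spin": 0},
    {"dx": -1.8, "dy": -3.6, "dz": 0.4, "spin": 0},
    {"dx": -1.8, "dy": -3.6, "dz": 0.4, "spin": 0},
    {"dx": -1.8, "dy": -3.6, "dz": 0.4, "spin": 0},
    {"dx": -1.8, "dy": -3.6, "dz": 0.4, "spin": 0},
    {"dx": -1.8, "dy": -3.6, "dz": 0.4, "spin": 0},
    {"dx": -1.8, "dy": -3.6, "dz": 0.4, "spin": 0},
    {"dx": -1.8, "dy": -3.6, "dz": 0.4, "spin": 0},
    {"dx": -1.8, "dy": -3.6, "dz": 0.4, "spin": 0},
    {"dx": 0, "dy": 0, "dz": 0, "spin": 0},
  ],
)

```text
time: 2.7
ee_pos: [0.4782, -0.2377, 0.3202]
eef_rot: [0.091, 0.996, -0.002, -0.0]
ft_force: [-1.4, -0.2, 0.1]
width: 0.05
grip_force: 0.0
```

Run:
```python
from h import *
plan(.4907,-.2759,.059+.164,1.394)
```

```text
t2.70 tcp [ 0.4782 -0.2377  0.3202] ya 1.389 tilt 0.004 spin -0.005 dx -1.91 dy -3.54 dz 9.72 F [-1.4 -0.2  0.1] w 0.05 g 0.0
```

Request:
move_arm(
  steps=[
    {"dx": -0.9, "dy": -1.7, "dz": 1.5, "spin": -0.005},
    {"dx": -0.9, "dy": -1.7, "dz": 1.5, "spin": 0},
    {"dx": 0, "dy": 0, "dz": 0, "spin": 0},
    {"dx": 0, "dy": 0, "dz": 0, "spin": 0},
  ],
)

```text
time: 3.1
ee_pos: [0.4901, -0.2696, 0.2906]
eef_rot: [0.086, 0.996, 0.0, -0.0]
ft_force: [0.7, -0.0, -0.5]
width: 0.0499
grip_force: 0.0
```

Run:
```python
from h import *
plan(.4907,-.2759,.059+.164,1.394)
crop('top','t2',330,170,90,90,6.6)
crop('scene','s2',180,140,130,100,6)
```

```text
t3.10 tcp [ 0.4901 -0.2696  0.2906] ya 1.399 tilt 0.001 spin 0.005 dx -0.17 dy -0.61 dz 6.76 F [ 0.7 -0.  -0.5] w 0.0499 g 0.0
```

View pics/s2.png

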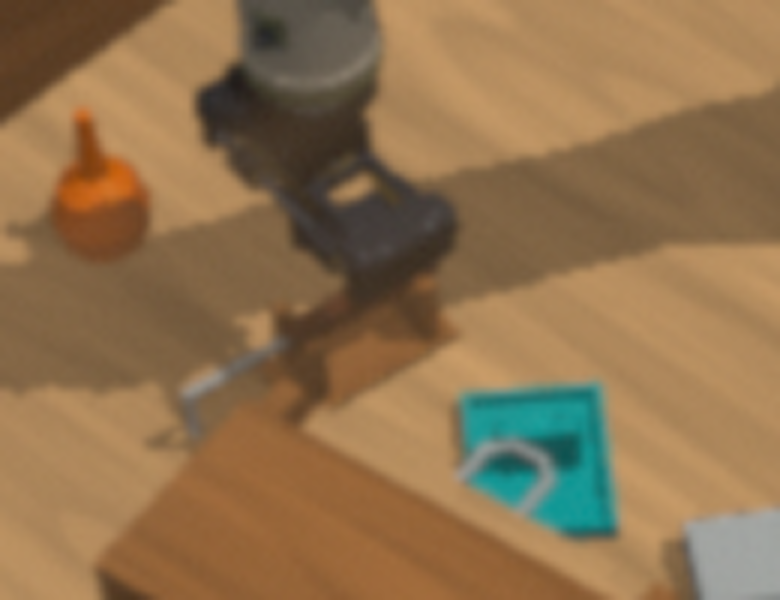

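The scene crop shows the gripper above the handle between the saddles, the hook corner at (182,393) and the blower at (100,205) well clear. Next I descend and grip.

Request:
move_arm(
  steps=[
    {"dx": -0.2, "dy": -0.6, "dz": 0, "spin": 0.005},
    {"dx": 0, "dy": 0, "dz": 2, "spin": 0},
    {"dx": 0, "dy": 0, "dz": 2, "spin": 0},
    {"dx": 0, "dy": 0, "dz": 1.7, "spin": 0},
    {"dx": 0, "dy": 0, "dz": 1.0, "spin": 0},
    {"dx": 0, "dy": 0, "dz": 0, "spin": 0},
    {"dx": 0, "dy": 0, "dz": 0, "spin": 0},
  ],
)

```text
time: 3.9
ee_pos: [0.4914, -0.2763, 0.2244]
eef_rot: [0.088, 0.996, -0.0, 0.0]
ft_force: [-0.3, 0.8, 1.0]
width: 0.0501
grip_force: 0.0
```

Request:
move_arm(
  steps=[
    {"dx": 0, "dy": 0, "dz": 0, "spin": 0},
    {"dx": 0, "dy": 0, "dz": 0, "spin": 0},
    {"dx": 0, "dy": 0, "dz": 0, "spin": 0},
    {"dx": 0, "dy": 0, "dz": 0, "spin": 0},
    {"dx": 0, "dy": 0, "dz": 0, "spin": 0},
    {"dx": 0, "dy": 0, "dz": 0, "spin": 0},
  ],
  claw=0.5,
  squeeze=40,
)

```text
time: 4.5
ee_pos: [0.4912, -0.2761, 0.2238]
eef_rot: [0.088, 0.996, 0.0, 0.0]
ft_force: [-0.7, 0.6, 1.6]
width: 0.016
grip_force: 39.9
```

Run:
```python
from h import *
plan(.4907,-.2759,.059+.164,1.394)
```

```text
t4.50 tcp [ 0.4912 -0.2761  0.2238] ya 1.394 tilt 0.000 spin 0.000 dx 0.05 dy 0.01 dz 0.08 F [-0.7  0.6  1.6] w 0.016 g 39.9
```

Request:
move_arm(
  steps=[
    {"dx": 0, "dy": 0, "dz": -2, "spin": 0},
    {"dx": 0, "dy": 0, "dz": -3, "spin": 0},
    {"dx": 0, "dy": 0, "dz": -3.5, "spin": 0},
    {"dx": 0, "dy": 0, "dz": -3.5, "spin": 0},
    {"dx": 0, "dy": 0, "dz": -3.5, "spin": 0},
    {"dx": 0, "dy": 0, "dz": -3.5, "spin": -0.1},
    {"dx": 0, "dy": 0, "dz": -3.5, "spin": -0.1},
    {"dx": 0, "dy": 0, "dz": -3.5, "spin": -0.1},
    {"dx": 0, "dy": 0, "dz": -3, "spin": 0},
    {"dx": 0, "dy": 0, "dz": -2, "spin": 0},
    {"dx": 0, "dy": 0, "dz": 0, "spin": 0},
  ],
)

```text
time: 5.6
ee_pos: [0.4911, -0.2766, 0.5361]
eef_rot: [-0.061, 0.998, -0.001, 0.002]
ft_force: [0.3, -0.1, -2.1]
width: 0.0158
grip_force: 39.9
```

Run:
```python
from h import *
plan(.5168,.0062,.523,1.69)
```

```text
t5.60 tcp [ 0.4911 -0.2766  0.5361] ya 1.694 tilt 0.004 spin 0.004 dx -5.92 dy 27.78 dz 1.31 F [ 0.3 -0.1 -2.1] w 0.0158 g 39.9
```

Request:
move_arm(
  steps=[
    {"dx": -0.7, "dy": 3.0, "dz": 0, "spin": 0},
    {"dx": -0.7, "dy": 3.0, "dz": 0, "spin": 0},
    {"dx": -0.7, "dy": 3.0, "dz": 0, "spin": 0},
    {"dx": -0.7, "dy": 3.0, "dz": 0, "spin": 0},
    {"dx": -0.7, "dy": 3.0, "dz": 0, "spin": 0},
    {"dx": -0.7, "dy": 3.0, "dz": 0, "spin": 0},
    {"dx": -0.7, "dy": 3.0, "dz": 0, "spin": 0},
    {"dx": -0.7, "dy": 3.0, "dz": 0, "spin": 0},
    {"dx": -0.3, "dy": 2.5, "dz": 0, "spin": 0},
    {"dx": 0, "dy": 1.2, "dz": 0, "spin": 0},
    {"dx": 0, "dy": 0, "dz": 0, "spin": 0},
    {"dx": 0, "dy": 0, "dz": 0, "spin": 0},
  ],
)

```text
time: 6.8
ee_pos: [0.5156, 0.0046, 0.5334]
eef_rot: [-0.061, 0.998, -0.0, -0.0]
ft_force: [-0.2, 0.2, -2.3]
width: 0.0155
grip_force: 39.9
```

```bash
python3 - <<'E'
from h import *
plan(.5168,.0062,.523,1.69)
crop('top','t3',235,90,100,75,8)
c=crop('scene','s3',220,150,100,75,8)
E
python3 -c "
import cv2,numpy as np
a=[cv2.resize(cv2.imread(f'pics/{n}.png'),(560,420)) for n in('t3','s3')]
a=[cv2.resize(x,(400,300)) for x in a]
cv2.imwrite('pics/c3.png',np.vstack([cv2.imread('pics/t3.png')[:300*2:1][:300] if False else a[0],a[1]]))"
```

```text
t6.80 tcp [0.5156 0.0046 0.5334] ya 1.693 tilt 0.001 spin 0.003 dx -0.14 dy 0.14 dz 1.04 F [-0.2  0.2 -2.3] w 0.0155 g 39.9
```

View pics/c3.png

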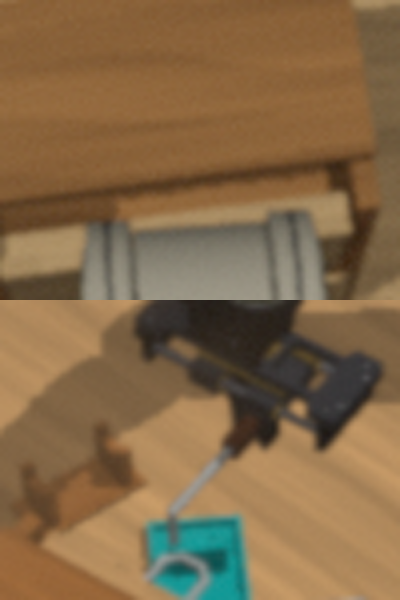

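Only the scene view helps here, because the arm hides the eye from above. It shows the hook corner at raw (263,204), the tip at (264,211) and the D staple just below. I'll compare these with the predicted projections.

Run:
```python
from h import *
t=np.array([.6297,.0186,.325])
print(proj("scene",[t,t+[0,0,.047],[.631,.02,.283],[.6095,.018,.283]]))
# eye outline model
o=np.array([.662,.023,.15]);psi=.138;X=np.array([np.cos(psi),np.sin(psi),0]);Y=np.array([-np.sin(psi),np.cos(psi),0]);Z=np.array([0,0,1.])
for th in (0,.06,.12):
    ex=np.cos(th)*X+np.sin(th)*Z; ez=np.cos(th)*Z-np.sin(th)*X
    P=[o+ez*.135+ex*a+Y*b for a,b in [(-.0405,-.012),(-.0405,.012),(-.02,.0205),(-.02,-.0205),(-.019,0)]]
    print(th,P[-1],((proj("scene",P)-[220,150])*4).round(0).tolist(),((proj("top",P)-[165,85])*3.4).round(0).tolist())
```

```text
[[263.45887994 210.76977777]
 [263.0711029  201.77002455]
 [263.83412198 218.92177358]
 [267.79227707 214.68896582]]
0 [0.64318063 0.02038631 0.285     ] [[169.0, 259.0], [192.0, 272.0], [187.0, 294.0], [146.0, 271.0], [166.0, 283.0]] [[409.0, 271.0], [376.0, 275.0], [362.0, 250.0], [416.0, 243.0], [389.0, 245.0]]
0.06 [0.63519631 0.01927743 0.28361776] [[174.0, 255.0], [198.0, 268.0], [192.0, 288.0], [152.0, 266.0], [171.0, 278.0]] [[410.0, 283.0], [378.0, 287.0], [363.0, 261.0], [418.0, 254.0], [390.0, 256.0]]
0.12 [0.62730846 0.01818194 0.28175463] [[180.0, 251.0], [203.0, 264.0], [198.0, 283.0], [157.0, 261.0], [177.0, 273.0]] [[411.0, 294.0], [379.0, 298.0], [364.0, 272.0], [419.0, 265.0], [392.0, 267.0]]
```

The hook matches the prediction and is centred over the eye. I'll lower it in.

Request:
move_arm(
  steps=[
    {"dx": -0.2, "dy": 0.1, "dz": 1.5, "spin": 0},
    {"dx": 0, "dy": 0, "dz": 1.5, "spin": 0},
    {"dx": 0, "dy": 0, "dz": 1.5, "spin": 0},
    {"dx": 0, "dy": 0, "dz": 1.2, "spin": 0},
    {"dx": 0, "dy": 0, "dz": 0.9, "spin": 0},
    {"dx": 0, "dy": 0, "dz": 0, "spin": 0},
    {"dx": 0, "dy": 0, "dz": 0, "spin": 0},
  ],
)

```text
time: 7.6
ee_pos: [0.5176, 0.007, 0.4681]
eef_rot: [-0.061, 0.998, 0.0, 0.0]
ft_force: [0.3, 0.2, -1.2]
width: 0.0155
grip_force: 39.9
```

Run:
```python
from h import *
plan(.5168,.0062,.465)
c=crop('scene','s4',235,170,75,56,10)
```

```text
t7.60 tcp [0.5176 0.007  0.4681] ya 1.694 tilt 0.000 spin -0.000 dx 0.09 dy -0.07 dz 0.31 F [ 0.3  0.2 -1.2] w 0.0155 g 39.9
```

View pics/s4.png

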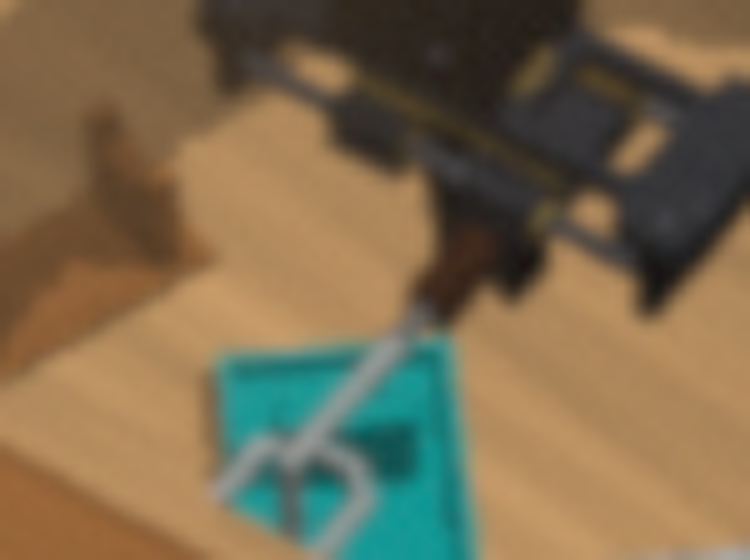

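The crop shows the finger going down at (290,460–530) inside the D loop, with the rod crossing above the outer bar. I'll pull along the computed arc.

Request:
move_arm(
  steps=[
    {"dx": 0.7, "dy": 0, "dz": 0.1, "spin": 0},
    {"dx": 0.7, "dy": 0, "dz": 0.1, "spin": 0},
    {"dx": 0.55, "dy": 0, "dz": 0.26, "spin": 0},
    {"dx": 0.55, "dy": 0, "dz": 0.26, "spin": 0},
    {"dx": 0.55, "dy": 0, "dz": 0.26, "spin": 0},
    {"dx": 0.55, "dy": 0, "dz": 0.26, "spin": 0},
    {"dx": 0.55, "dy": 0, "dz": 0.26, "spin": 0},
    {"dx": 0.43, "dy": 0, "dz": 0.4, "spin": 0},
    {"dx": 0.43, "dy": 0, "dz": 0.4, "spin": 0},
    {"dx": 0.43, "dy": 0, "dz": 0.4, "spin": 0},
    {"dx": 0.43, "dy": 0, "dz": 0.4, "spin": 0},
    {"dx": 0.43, "dy": 0, "dz": 0.4, "spin": 0},
  ],
  squeeze=60,
)

```text
time: 8.85
ee_pos: [0.4546, -0.0005, 0.4324]
eef_rot: [-0.062, 0.998, 0.0, -0.0]
ft_force: [0.9, -0.6, -0.1]
width: 0.0153
grip_force: 59.9
```

Run:
```python
from h import *
plan(.5176-.064,.007-.009,.4681-.035,1.694)
c=crop('scene','s5',235,170,80,60,10)
```

```text
t8.85 tcp [ 0.4546 -0.0005  0.4324] ya 1.694 tilt 0.000 spin 0.000 dx 0.12 dy -0.13 dz -0.07 F [ 0.9 -0.6 -0.1] w 0.0153 g 59.9
```

View pics/s5.png

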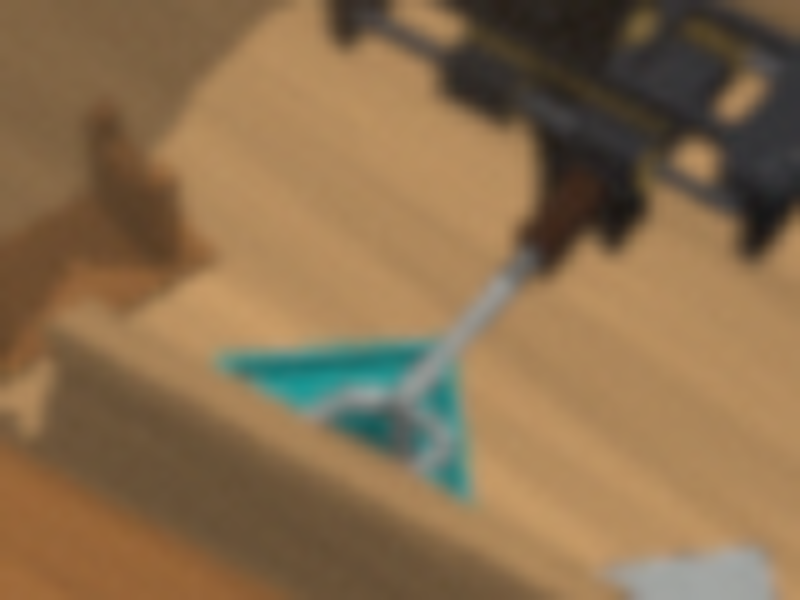

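The flap is following: its edge runs from (60,320) and the finger is in the loop at (400,430). I'll continue.

Request:
move_arm(
  steps=[
    {"dx": 0.43, "dy": 0, "dz": 0.62, "spin": 0},
    {"dx": 0.43, "dy": 0, "dz": 0.62, "spin": 0},
    {"dx": 0.43, "dy": 0, "dz": 0.62, "spin": 0},
    {"dx": 0.43, "dy": 0, "dz": 0.62, "spin": 0},
    {"dx": 0.26, "dy": 0, "dz": 0.6, "spin": 0},
    {"dx": 0.26, "dy": 0, "dz": 0.6, "spin": 0},
    {"dx": 0.26, "dy": 0, "dz": 0.6, "spin": 0},
    {"dx": 0.26, "dy": 0, "dz": 0.6, "spin": 0},
    {"dx": 0.26, "dy": 0, "dz": 0.6, "spin": 0},
    {"dx": 0.17, "dy": 0, "dz": 0.5, "spin": 0},
    {"dx": 0.17, "dy": 0, "dz": 0.5, "spin": 0},
    {"dx": 0.17, "dy": 0, "dz": 0.5, "spin": 0},
  ],
)

```text
time: 10.1
ee_pos: [0.4199, -0.0048, 0.3625]
eef_rot: [-0.062, 0.998, 0.0, 0.0]
ft_force: [-0.2, -0.4, -1.7]
width: 0.0151
grip_force: 59.9
```

Run:
```python
from h import *
plan(.5176-.099,.007-.0135,.4681-.105,1.694)
c=crop('scene','s6',235,170,80,60,10)
```

```text
t10.10 tcp [ 0.4199 -0.0048  0.3625] ya 1.694 tilt 0.000 spin 0.000 dx 0.14 dy -0.15 dz -0.06 F [-0.2 -0.4 -1.7] w 0.0151 g 59.9
```

View pics/s6.png

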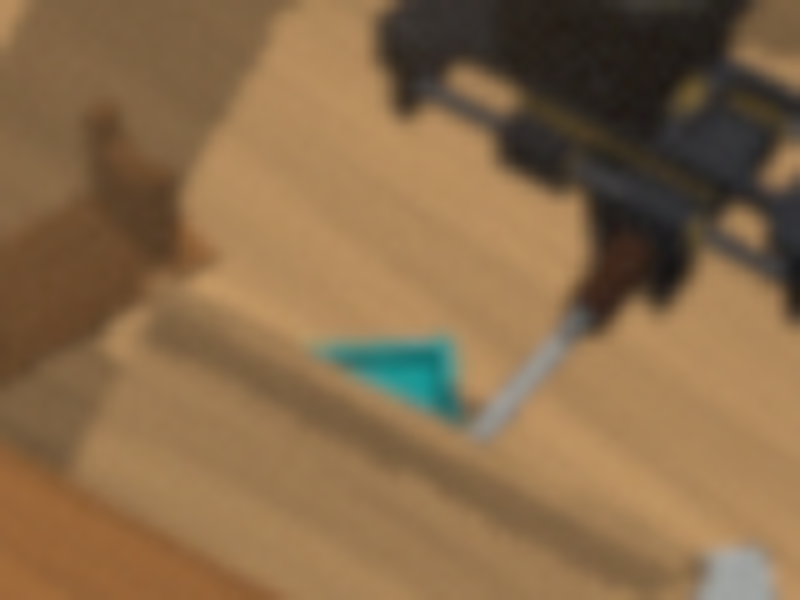

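The flap is well out, at about 1 rad. One small extra push, then I raise the hook out of the eye and let the flap sink.

Request:
move_arm(
  steps=[
    {"dx": 0.1, "dy": 0, "dz": 0.5, "spin": 0},
    {"dx": 0.1, "dy": 0, "dz": 0.4, "spin": 0},
    {"dx": 0, "dy": 0, "dz": -3, "spin": 0},
    {"dx": 0, "dy": 0, "dz": -4, "spin": 0},
    {"dx": 0, "dy": 0, "dz": -4, "spin": 0},
    {"dx": 0, "dy": -3, "dz": -3, "spin": 0},
    {"dx": 0, "dy": -4, "dz": 0, "spin": 0.1},
    {"dx": 0, "dy": -4, "dz": 0, "spin": 0.1},
    {"dx": 0, "dy": -4, "dz": 0, "spin": 0.1},
    {"dx": 0, "dy": -4, "dz": 0, "spin": 0},
    {"dx": 0, "dy": -4, "dz": 0, "spin": 0},
    {"dx": 0, "dy": 0, "dz": 0, "spin": 0},
  ],
)

```text
time: 11.35
ee_pos: [0.4083, -0.2384, 0.4941]
eef_rot: [0.092, 0.996, -0.001, 0.0]
ft_force: [-0.4, 0.6, -2.0]
width: 0.0156
grip_force: 59.9
```

Run:
```python
from h import *
plan(.4912,-.2761,.30,1.394)
crop('top','t7',200,100,160,120,5)
o=np.array([.662,.023,.15]);psi=.138;X=np.array([np.cos(psi),np.sin(psi),0]);Y=np.array([-np.sin(psi),np.cos(psi),0]);Z=np.array([0,0,1.])
for th in (1,1.2,1.5,1.8,2.0):
    ex=np.cos(th)*X+np.sin(th)*Z; ez=np.cos(th)*Z-np.sin(th)*X
    P=[o+ez*.14+ex*.026+Y*b for b in(-.111,.111)]
    print(th,((proj("top",P)-[200,100])*5).round(0).tolist())
```

```text
t11.35 tcp [ 0.4083 -0.2384  0.4941] ya 1.386 tilt 0.001 spin -0.008 dx -8.82 dy -2.25 dz 19.41 F [-0.4  0.6 -2. ] w 0.0156 g 59.9
1 [[632.0, 435.0], [204.0, 490.0]]
1.2 [[634.0, 475.0], [212.0, 529.0]]
1.5 [[632.0, 517.0], [221.0, 570.0]]
1.8 [[627.0, 536.0], [228.0, 588.0]]
2.0 [[622.0, 536.0], [230.0, 586.0]]
```

View pics/t7.png

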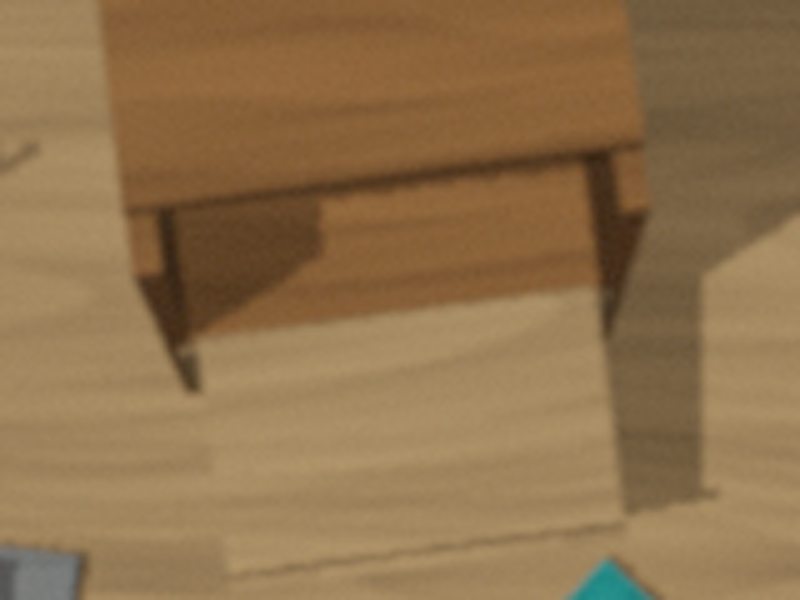

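The top view shows the flap's lip at (622,525)–(230,577), matching fully or nearly open. The arm is clear, so I'll return the pole to its recorded pose.

Request:
move_arm(
  steps=[
    {"dx": -2, "dy": -0.6, "dz": 1, "spin": -0.008},
    {"dx": -2.2, "dy": -0.6, "dz": 3, "spin": 0},
    {"dx": -2.2, "dy": -0.6, "dz": 3, "spin": 0},
    {"dx": -2.2, "dy": -0.45, "dz": 3, "spin": 0},
    {"dx": 0, "dy": 0, "dz": 3, "spin": 0},
    {"dx": 0, "dy": 0, "dz": 3, "spin": 0},
    {"dx": 0, "dy": 0, "dz": 2, "spin": 0},
    {"dx": 0, "dy": 0, "dz": 0, "spin": 0},
    {"dx": 0, "dy": 0, "dz": 0, "spin": 0},
  ],
)

```text
time: 12.3
ee_pos: [0.4917, -0.2694, 0.3142]
eef_rot: [0.084, 0.996, 0.0, -0.0]
ft_force: [0.2, -0.1, -1.3]
width: 0.0152
grip_force: 59.9
```

Run:
```python
from h import *
plan(.4912,-.2761,.2245,1.394)
```

```text
t12.30 tcp [ 0.4917 -0.2694  0.3142] ya 1.403 tilt 0.000 spin 0.009 dx -0.06 dy -0.67 dz 8.97 F [ 0.2 -0.1 -1.3] w 0.0152 g 59.9
```

Request:
move_arm(
  steps=[
    {"dx": 0, "dy": -0.7, "dz": 0, "spin": 0.009},
    {"dx": 0, "dy": 0, "dz": 2, "spin": 0},
    {"dx": 0, "dy": 0, "dz": 2, "spin": 0},
    {"dx": 0, "dy": 0, "dz": 2, "spin": 0},
    {"dx": 0, "dy": 0, "dz": 1.5, "spin": 0},
    {"dx": 0, "dy": 0, "dz": 0.7, "spin": 0},
    {"dx": 0, "dy": 0, "dz": 0, "spin": 0},
    {"dx": 0, "dy": 0, "dz": 0, "spin": 0},
  ],
)

```text
time: 13.1
ee_pos: [0.4904, -0.2772, 0.2328]
eef_rot: [0.089, 0.996, -0.0, 0.001]
ft_force: [-0.1, -0.4, -0.9]
width: 0.0157
grip_force: 59.9
```

Run:
```python
from h import *
plan(.4912,-.2761,.2238,1.394)
```

```text
t13.10 tcp [ 0.4904 -0.2772  0.2328] ya 1.393 tilt 0.001 spin -0.001 dx -0.06 dy 0.12 dz 0.90 F [-0.1 -0.4 -0.9] w 0.0157 g 59.9
```

Request:
move_arm(
  steps=[
    {"dx": 0, "dy": 0.1, "dz": 0.4, "spin": 0},
    {"dx": 0, "dy": 0, "dz": 0.4, "spin": 0},
    {"dx": 0, "dy": 0, "dz": 0.1, "spin": 0},
    {"dx": 0, "dy": 0, "dz": 0, "spin": 0},
    {"dx": 0, "dy": 0, "dz": 0, "spin": 0},
  ],
)

```text
time: 13.6
ee_pos: [0.4906, -0.2759, 0.2238]
eef_rot: [0.089, 0.996, 0.0, 0.0]
ft_force: [-4.0, 2.4, 10.3]
width: 0.0151
grip_force: 59.9
```

Request:
move_arm(
  steps=[
    {"dx": 0, "dy": 0, "dz": 0, "spin": 0},
    {"dx": 0, "dy": 0, "dz": 0, "spin": 0},
    {"dx": 0, "dy": 0, "dz": 0, "spin": 0},
    {"dx": 0, "dy": 0, "dz": 0, "spin": 0},
    {"dx": 0, "dy": 0, "dz": -1.5, "spin": 0},
    {"dx": 0, "dy": 0, "dz": -3, "spin": 0},
    {"dx": 0, "dy": 0, "dz": -3, "spin": 0},
    {"dx": 0, "dy": 0, "dz": -4, "spin": 0},
    {"dx": 0, "dy": 0, "dz": -3, "spin": 0},
    {"dx": 0, "dy": 0, "dz": 0, "spin": 0},
  ],
  claw=5,
)

```text
time: 14.6
ee_pos: [0.4907, -0.2771, 0.373]
eef_rot: [0.089, 0.996, -0.001, 0.003]
ft_force: [-0.2, -0.8, -0.1]
width: 0.0498
grip_force: 0.0
```

Run:
```python
from h import *
plan(.5015,.2772,.30,1.46)
```

```text
t14.60 tcp [ 0.4907 -0.2771  0.373 ] ya 1.392 tilt 0.007 spin -0.068 dx 5.06 dy 55.20 dz 7.30 F [-0.2 -0.8 -0.1] w 0.0498 g 0.0
```

The pole is released and the arm is rising clear of it. Next I move to the tray at (.500,.278), ya 1.466, while checking the pole in its rest by image code.

Request:
move_arm(
  steps=[
    {"dx": 0.4, "dy": 4, "dz": 0, "spin": -0.036},
    {"dx": 0.4, "dy": 4, "dz": 0, "spin": -0.036},
    {"dx": 0.4, "dy": 4, "dz": 0, "spin": 0},
    {"dx": 0.4, "dy": 4, "dz": 0, "spin": 0},
    {"dx": 0.4, "dy": 4, "dz": 0, "spin": 0},
    {"dx": 0.4, "dy": 4, "dz": 0, "spin": 0},
    {"dx": 0.4, "dy": 4, "dz": 0, "spin": 0},
    {"dx": 0.4, "dy": 4, "dz": 0, "spin": 0},
    {"dx": 0.4, "dy": 4, "dz": 0, "spin": 0},
    {"dx": 0.4, "dy": 4, "dz": 0, "spin": 0},
    {"dx": 0.4, "dy": 4, "dz": 0.5, "spin": 0},
    {"dx": 0.4, "dy": 4, "dz": 0.5, "spin": 0},
  ],
)

```text
time: 15.8
ee_pos: [0.4973, 0.2077, 0.3582]
eef_rot: [0.053, 0.999, 0.0, 0.0]
ft_force: [0.7, 0.7, 0.1]
width: 0.0498
grip_force: 0.0
```

Run:
```python
from h import *
np.set_printoptions(precision=4,suppress=True)
plan(.500,.278,.28,1.466)
print("cover",onz("top",(131.6,221.5),.07))
# pole before/after: register the pole patches by phase correlation
t=imaging.camera("top")["img"];s=imaging.camera("scene")["img"]
def gray(a):return cv2.cvtColor(a,cv2.COLOR_RGB2GRAY).astype(np.float32)
def cmp(n,img,f,x0,y0,sc,boxes):
    old=cv2.imread(f);w,h=round(old.shape[1]/sc),round(old.shape[0]/sc)
    new=cv2.resize(np.ascontiguousarray(img[y0:y0+h,x0:x0+w,::-1]),None,fx=sc,fy=sc,interpolation=cv2.INTER_CUBIC)
    A=cv2.cvtColor(old,cv2.COLOR_BGR2GRAY);B=cv2.cvtColor(new,cv2.COLOR_BGR2GRAY)
    for k,(a,b,c,d) in boxes.items():
        T=A[b:d,a:c]; m=12; R=cv2.matchTemplate(B[max(b-m,0):d+m,max(a-m,0):c+m],T,cv2.TM_CCOEFF_NORMED); _,v,_,l=cv2.minMaxLoc(R)
        print(n,k,"shift px(raw)",((np.array(l)-[min(a,m),min(b,m)])/sc).round(2),"score %.3f"%v,"meandiff",np.abs(A[b:d,a:c].astype(int)-B[b:d,a:c]).mean().round(1))
cmp("top",t,"pics/t1.png",165,85,3.4,{"hook":(735,345,775,380),"rod":(735,390,765,430),"handle":(712,440,765,580)})
cmp("scene",s,"pics/s1.png",195,170,4.2,{"hook":(50,130,105,190),"handle":(130,45,245,120)})
```

```text
t15.80 tcp [0.4973 0.2077 0.3582] ya 1.465 tilt 0.001 spin -0.001 dx 0.47 dy 7.02 dz 7.82 F [0.7 0.7 0.1] w 0.0498 g 0.0
cover [0.5001 0.4524 0.07  ]
top hook shift px(raw) [0. 0.] score 0.993 meandiff 2.1
top rod shift px(raw) [0.29 0.29] score 0.976 meandiff 3.0
top handle shift px(raw) [0.29 0.29] score 0.985 meandiff 3.9
scene hook shift px(raw) [0. 0.] score 0.987 meandiff 2.3
scene handle shift px(raw) [ 0.   -0.24] score 0.986 meandiff 4.3
```

The pole is back where it was, within about 1 mm. Now the tray.

Request:
move_arm(
  steps=[
    {"dx": 0.25, "dy": 3.5, "dz": 0, "spin": 0},
    {"dx": 0.2, "dy": 3.4, "dz": 1, "spin": 0},
    {"dx": 0, "dy": 0, "dz": 3.5, "spin": 0},
    {"dx": 0, "dy": 0, "dz": 3.3, "spin": 0},
    {"dx": 0, "dy": 0, "dz": 0, "spin": 0},
    {"dx": 0, "dy": 0, "dz": 0, "spin": 0},
  ],
)

```text
time: 16.5
ee_pos: [0.5007, 0.2749, 0.2807]
eef_rot: [0.053, 0.999, -0.0, -0.0]
ft_force: [0.2, 0.6, 1.1]
width: 0.0499
grip_force: 0.0
```

Run:
```python
from h import *
plan(.500,.278,.200,1.466)
```

```text
t16.50 tcp [0.5007 0.2749 0.2807] ya 1.464 tilt 0.001 spin -0.002 dx 0.10 dy 0.30 dz 8.07 F [0.2 0.6 1.1] w 0.0499 g 0.0
```

Request:
move_arm(
  steps=[
    {"dx": 0.1, "dy": 0.3, "dz": 2, "spin": 0},
    {"dx": 0, "dy": 0, "dz": 2.5, "spin": 0},
    {"dx": 0, "dy": 0, "dz": 2, "spin": 0},
    {"dx": 0, "dy": 0, "dz": 1.5, "spin": 0},
    {"dx": 0, "dy": 0, "dz": 0, "spin": 0},
    {"dx": 0, "dy": 0, "dz": 0, "spin": 0},
  ],
)

```text
time: 17.1
ee_pos: [0.5003, 0.2787, 0.2013]
eef_rot: [0.053, 0.999, 0.0, 0.001]
ft_force: [-0.6, -0.0, 1.0]
width: 0.05
grip_force: 0.0
```

Request:
move_arm(
  steps=[
    {"dx": 0, "dy": 0, "dz": 0, "spin": 0},
    {"dx": 0, "dy": 0, "dz": 0, "spin": 0},
    {"dx": 0, "dy": 0, "dz": 0, "spin": 0},
    {"dx": 0, "dy": 0, "dz": 0, "spin": 0},
    {"dx": 0, "dy": 0, "dz": 0, "spin": 0},
    {"dx": 0, "dy": 0, "dz": 0, "spin": 0},
  ],
  claw=0.5,
  squeeze=25,
)

```text
time: 17.7
ee_pos: [0.4998, 0.2787, 0.2001]
eef_rot: [0.053, 0.999, 0.0, 0.0]
ft_force: [-0.6, 0.9, 1.0]
width: 0.0139
grip_force: 25.0
```

Run:
```python
from h import *
plan(.500,.278,.200,1.466)
```

```text
t17.70 tcp [0.4998 0.2787 0.2001] ya 1.465 tilt 0.000 spin -0.001 dx -0.03 dy -0.07 dz 0.01 F [-0.6  0.9  1. ] w 0.0139 g 25.0
```

The tray is gripped. I'll lift it, then carry it above the flap.

Request:
move_arm(
  steps=[
    {"dx": 0, "dy": 0, "dz": -1, "spin": 0},
    {"dx": 0, "dy": 0, "dz": -2, "spin": 0},
    {"dx": 0, "dy": 0, "dz": -3, "spin": 0},
    {"dx": 0, "dy": 0, "dz": -3, "spin": 0},
    {"dx": 0, "dy": 0, "dz": -3, "spin": 0},
    {"dx": 0, "dy": 0, "dz": -3, "spin": -0.08},
    {"dx": 0, "dy": 0, "dz": -3, "spin": -0.08},
    {"dx": 0, "dy": 0, "dz": -2, "spin": -0.08},
    {"dx": 0, "dy": 0, "dz": -1, "spin": 0},
    {"dx": 0, "dy": 0, "dz": 0, "spin": 0},
  ],
)

```text
time: 18.7
ee_pos: [0.4999, 0.2783, 0.411]
eef_rot: [-0.066, 0.998, 0.001, 0.001]
ft_force: [0.9, -0.2, -3.9]
width: 0.0134
grip_force: 25.0
```

Run:
```python
from h import *
plan(.5735,.0107,.40,1.711)
t=imaging.camera("top")["img"]
g=cv2.GaussianBlur(cv2.cvtColor(t,cv2.COLOR_RGB2GRAY).astype(np.float32),(0,0),.6)
o=np.array([.662,.023,.15]);psi=.14;X=np.array([np.cos(psi),np.sin(psi),0]);Y=np.array([-np.sin(psi),np.cos(psi),0]);Z=np.array([0,0,1.])
for th in (1.93,2.0):
    ex=np.cos(th)*X+np.sin(th)*Z; ez=np.cos(th)*Z-np.sin(th)*X
    P=[o+ez*a+ex*h for a,h in [(.132,.012),(.132,.026),(.14,.026),(.14,0)]]
    print(th,proj("top",P).round(1).tolist())
    print("ends",proj("top",[o+ez*.132+ex*.026+Y*b for b in(-.1,.1)]).round(1).tolist())
for c in (255,285,315): print(c,[(r_,int(g[r_,c])) for r_ in range(196,222)])
```

```text
t18.70 tcp [0.4999 0.2783 0.411 ] ya 1.702 tilt 0.002 spin -0.009 dx -3.55 dy -27.53 dz 1.10 F [ 0.9 -0.2 -3.9] w 0.0134 g 25.0
1.93 [[284.9, 208.6], [285.1, 209.7], [285.5, 212.5], [285.0, 210.4]]
ends [[320.7, 205.1], [249.5, 214.4]]
2.0 [[284.7, 208.1], [285.0, 209.5], [285.4, 212.2], [284.8, 209.6]]
ends [[320.3, 204.9], [249.7, 214.2]]
255 [(196, 101), (197, 101), (198, 97), (199, 94), (200, 96), (201, 97), (202, 97), (203, 97), (204, 97), (205, 100), (206, 117), (207, 136), (208, 146), (209, 147), (210, 147), (211, 143), (212, 129), (213, 115), (214, 122), (215, 136), (216, 141), (217, 140), (218, 139), (219, 143), (220, 145), (221, 144)]
285 [(196, 96), (197, 97), (198, 94), (199, 93), (200, 94), (201, 98), (202, 97), (203, 98), (204, 99), (205, 98), (206, 99), (207, 99), (208, 94), (209, 87), (210, 92), (211, 102), (212, 114), (213, 126), (214, 132), (215, 134), (216, 136), (217, 139), (218, 140), (219, 141), (220, 144), (221, 146)]
315 [(196, 143), (197, 141), (198, 136), (199, 135), (200, 137), (201, 138), (202, 134), (203, 124), (204, 105), (205, 92), (206, 94), (207, 98), (208, 98), (209, 98), (210, 100), (211, 100), (212, 99), (213, 97), (214, 98), (215, 98), (216, 97), (217, 95), (218, 89), (219, 84), (220, 80), (221, 80)]
```

The lip edge matches the model within about 1 mm, with the flap at its stop. I'll carry the tray over.

Request:
move_arm(
  steps=[
    {"dx": -0.4, "dy": -2, "dz": 0, "spin": -0.009},
    {"dx": -0.4, "dy": -3, "dz": 0, "spin": 0},
    {"dx": -0.4, "dy": -3, "dz": 0, "spin": 0},
    {"dx": -0.4, "dy": -3, "dz": 0, "spin": 0},
    {"dx": -0.4, "dy": -3, "dz": 0, "spin": 0},
    {"dx": -0.4, "dy": -3, "dz": 0, "spin": 0},
    {"dx": -0.4, "dy": -3, "dz": 0, "spin": 0},
    {"dx": -0.4, "dy": -3, "dz": 0, "spin": 0},
    {"dx": -0.3, "dy": -2.5, "dz": 0, "spin": 0},
    {"dx": 0, "dy": -1.5, "dz": 0, "spin": 0},
    {"dx": 0, "dy": -0.5, "dz": 0, "spin": 0},
    {"dx": 0, "dy": 0, "dz": 0, "spin": 0},
  ],
)

```text
time: 19.95
ee_pos: [0.5733, 0.0114, 0.4093]
eef_rot: [-0.071, 0.997, 0.0, -0.001]
ft_force: [-0.0, 0.9, -2.6]
width: 0.014
grip_force: 25.0
```

Run:
```python
from h import *
plan(.5735,.0107,.36,1.711)
```

```text
t19.95 tcp [0.5733 0.0114 0.4093] ya 1.713 tilt 0.001 spin 0.002 dx -0.01 dy -0.08 dz 4.93 F [-0.   0.9 -2.6] w 0.014 g 25.0
```

Request:
move_arm(
  steps=[
    {"dx": 0, "dy": 0, "dz": 2, "spin": 0},
    {"dx": 0, "dy": 0, "dz": 2, "spin": 0},
    {"dx": 0, "dy": 0, "dz": 1, "spin": 0},
    {"dx": 0, "dy": 0, "dz": 0.5, "spin": 0},
    {"dx": 0, "dy": 0, "dz": 0.2, "spin": 0},
    {"dx": 0, "dy": 0, "dz": 0.2, "spin": 0},
    {"dx": 0, "dy": 0, "dz": 0.2, "spin": 0},
    {"dx": 0, "dy": 0, "dz": 0.2, "spin": 0},
    {"dx": 0, "dy": 0, "dz": 0.2, "spin": 0},
    {"dx": 0, "dy": 0, "dz": 0, "spin": 0},
  ],
  squeeze=12,
)

```text
time: 20.95
ee_pos: [0.5734, 0.0113, 0.3448]
eef_rot: [-0.072, 0.997, 0.0, -0.0]
ft_force: [0.4, 0.5, -3.3]
width: 0.0139
grip_force: 12.0
```

Request:
move_arm(
  steps=[
    {"dx": 0, "dy": 0, "dz": 0.2, "spin": 0},
    {"dx": 0, "dy": 0, "dz": 0.2, "spin": 0},
    {"dx": 0, "dy": 0, "dz": 0.2, "spin": 0},
    {"dx": 0, "dy": 0, "dz": 0, "spin": 0},
  ],
)

```text
time: 21.35
ee_pos: [0.5732, 0.0111, 0.3388]
eef_rot: [-0.071, 0.997, 0.0, -0.0]
ft_force: [-3.2, -0.5, -0.3]
width: 0.014
grip_force: 12.0
```

Contact is as predicted and gentle. I'll continue while the tray pivots in the pads.

Request:
move_arm(
  steps=[
    {"dx": 0, "dy": 0, "dz": 0.15, "spin": 0},
    {"dx": 0, "dy": 0, "dz": 0.15, "spin": 0},
    {"dx": 0, "dy": 0, "dz": 0.15, "spin": 0},
    {"dx": 0, "dy": 0, "dz": 0.15, "spin": 0},
    {"dx": 0, "dy": 0, "dz": 0, "spin": 0},
  ],
  squeeze=8,
)

```text
time: 21.85
ee_pos: [0.5735, 0.0114, 0.3327]
eef_rot: [-0.072, 0.997, -0.0, 0.0]
ft_force: [-0.2, -0.2, -4.0]
width: 0.0136
grip_force: 8.0
```

Request:
move_arm(
  steps=[
    {"dx": 0, "dy": 0, "dz": 0.15, "spin": 0},
    {"dx": 0, "dy": 0, "dz": 0.15, "spin": 0},
    {"dx": 0, "dy": 0, "dz": 0.15, "spin": 0},
    {"dx": 0, "dy": 0, "dz": 0.1, "spin": 0},
    {"dx": 0, "dy": 0, "dz": 0, "spin": 0},
  ],
)

```text
time: 22.35
ee_pos: [0.5734, 0.0113, 0.3272]
eef_rot: [-0.072, 0.997, 0.0, 0.0]
ft_force: [0.1, -0.3, -3.4]
width: 0.0137
grip_force: 8.0
```

Request:
move_arm(
  steps=[
    {"dx": 0, "dy": 0, "dz": 0.1, "spin": 0},
    {"dx": 0, "dy": 0, "dz": 0.1, "spin": 0},
    {"dx": 0, "dy": 0, "dz": 0, "spin": 0},
  ],
)

```text
time: 22.65
ee_pos: [0.5735, 0.0113, 0.3257]
eef_rot: [-0.072, 0.997, 0.0, 0.0]
ft_force: [-2.1, 0.4, 2.7]
width: 0.0139
grip_force: 8.0
```

Run:
```python
from h import *
plan(.5735,.0107,.326,1.711)
```

```text
t22.65 tcp [0.5735 0.0113 0.3257] ya 1.714 tilt 0.000 spin 0.003 dx 0.01 dy -0.06 dz -0.03 F [-2.1  0.4  2.7] w 0.0139 g 8.0
```

The tray now rests flat, with Fz at +2.7 N. I'll slide it down the slope to the lip while still held, to avoid a bang.

Request:
move_arm(
  steps=[
    {"dx": 0.09, "dy": 0, "dz": 0.04, "spin": 0},
    {"dx": 0.09, "dy": 0, "dz": 0.04, "spin": 0},
    {"dx": 0.09, "dy": 0, "dz": 0.04, "spin": 0},
    {"dx": 0.09, "dy": 0, "dz": 0.04, "spin": 0},
    {"dx": 0.09, "dy": 0, "dz": 0.04, "spin": 0},
    {"dx": 0, "dy": 0, "dz": 0, "spin": 0},
  ],
)

```text
time: 23.25
ee_pos: [0.5699, 0.0108, 0.3244]
eef_rot: [-0.072, 0.997, 0.0, 0.002]
ft_force: [5.5, 0.4, 4.7]
width: 0.0138
grip_force: 8.0
```

Request:
move_arm(
  steps=[
    {"dx": 0.06, "dy": 0, "dz": 0.03, "spin": 0},
    {"dx": 0.06, "dy": 0, "dz": 0.03, "spin": 0},
    {"dx": 0, "dy": 0, "dz": 0, "spin": 0},
  ],
)

```text
time: 23.55
ee_pos: [0.5694, 0.0107, 0.3244]
eef_rot: [-0.072, 0.997, 0.0, 0.003]
ft_force: [7.9, 0.3, 5.5]
width: 0.0138
grip_force: 8.0
```

The tray is against the lip, since the arm stalls with +8 N. I'll release and rise.

Request:
move_arm(
  steps=[
    {"dx": -0.1, "dy": 0, "dz": -0.05, "spin": 0},
    {"dx": 0, "dy": 0, "dz": 0, "spin": 0},
    {"dx": 0, "dy": 0, "dz": 0, "spin": 0},
    {"dx": 0, "dy": 0, "dz": 0, "spin": 0},
    {"dx": 0, "dy": 0, "dz": 0, "spin": 0},
    {"dx": 0, "dy": 0, "dz": -0.5, "spin": 0},
    {"dx": 0, "dy": 0, "dz": -1.5, "spin": 0},
    {"dx": 0, "dy": 0, "dz": -3, "spin": 0},
    {"dx": 0, "dy": 0, "dz": -4, "spin": 0},
    {"dx": 0, "dy": 0, "dz": -4, "spin": 0},
    {"dx": 1, "dy": 0, "dz": -3, "spin": 0},
    {"dx": 3, "dy": 0, "dz": 0, "spin": 0},
  ],
  claw=4,
)

```text
time: 24.75
ee_pos: [0.5302, 0.0047, 0.4883]
eef_rot: [-0.071, 0.997, -0.0, 0.004]
ft_force: [-0.7, 0.3, -0.5]
width: 0.0401
grip_force: 0.0
```

Request:
move_arm(
  steps=[
    {"dx": 2, "dy": 4, "dz": 0, "spin": 0},
    {"dx": 1, "dy": 4, "dz": 0, "spin": 0},
    {"dx": 0, "dy": 4, "dz": 0, "spin": 0},
    {"dx": 0, "dy": 4, "dz": 0, "spin": 0},
    {"dx": 0, "dy": 4, "dz": 0, "spin": 0},
    {"dx": 0, "dy": 4, "dz": 0, "spin": 0},
    {"dx": 0, "dy": 4, "dz": 0, "spin": 0},
    {"dx": 0, "dy": 4, "dz": 0, "spin": 0},
    {"dx": 0, "dy": 4, "dz": 0, "spin": 0},
    {"dx": 0, "dy": 0, "dz": 0, "spin": 0},
    {"dx": 0, "dy": 0, "dz": 0, "spin": 0},
  ],
)

```text
time: 25.85
ee_pos: [0.4478, 0.3576, 0.4841]
eef_rot: [-0.072, 0.997, -0.0, 0.0]
ft_force: [1.2, -0.5, 0.9]
width: 0.0402
grip_force: 0.0
```

Run:
```python
from h import *
np.set_printoptions(precision=3,suppress=True)
plan(.5,.3,.4)
o=np.array([.662,.023,.15]);psi=.14;X=np.array([np.cos(psi),np.sin(psi),0]);Y=np.array([-np.sin(psi),np.cos(psi),0]);Z=np.array([0,0,1.])
th=2.0; ex=np.cos(th)*X+np.sin(th)*Z; ez=np.cos(th)*Z-np.sin(th)*X
lip=o+ez*.132+ex*.012; T0=lip-ez*.048
rim=[T0+ex*.014+ez*a+Y*b for a,b in((-.048,-.06),(-.048,.06),(.048,.06),(.048,-.06))]
for n in("top","scene"):
    i=imaging.camera(n)["img"]; hsv=cv2.cvtColor(i,cv2.COLOR_RGB2HSV)
    p=proj(n,rim); x0,y0=(p.min(0)-12).astype(int); x1,y1=(p.max(0)+12).astype(int)
    m=(hsv[y0:y1,x0:x1,1]<60).astype(np.uint8)
    k,l,st,_=cv2.connectedComponentsWithStats(m); j=1+st[1:,4].argmax()
    c,_=cv2.findContours((l==j).astype(np.uint8),0,1); b=cv2.minAreaRect(max(c,key=len))
    print(n,"pred",p.ravel(),"\n seen",(cv2.boxPoints(b)+[x0,y0]).ravel(),"area",st[j,4],cv2.contourArea(p.astype(np.float32)))
```

```text
t25.85 tcp [0.448 0.358 0.484] ya 1.715 tilt 0.001 spin -0.000 dx -4.33 dy -6.45 dz 8.41 F [ 1.2 -0.5  0.9] w 0.0402 g 0.0
top pred [302.5   173.576 259.255 179.222 263.802 212.297 306.23  206.726] 
 seen [259.303 178.656 302.61  173.007 307.004 206.695 263.697 212.344] area 1469 1441.6423108270392
scene pred [252.532 229.492 280.667 245.209 293.947 234.412 266.687 219.592] 
 seen [254.6 224.8 261.6 210.8 296.8 228.4 289.8 242.4] area 343 496.08713345229626
```

The tray matches the expected pose within 1 px in the top view, about 2 mm. I'll hand in.

```bash
python3 -c "
from bench import job
print(job.close_job())"
```

```text
the job is handed in; nothing more can be done
None
```

The job is handed in and no verdict came back. By my camera and force checks, the flap was swung down with the hook pole, the pole is back in its rest within about 1 mm, and the tray lies flat on the flap against the lip. No contact with the block, blower or cover was seen.

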